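Mesh the toy oven's drive gear and hold it pressed

TASK

The toy oven's drive gear is parked in the wooden stand: take it by its square grip, turn it until its cross-shaped stem meshes with the cross-shaped slot of the drive hub on top of the oven, and slide it in. Push it fully home against the spring in the hub, until the wheel sits on the hub, and finish while still gripping it and pressing it down; do not let go. Leave the pan, chair, tree and clear cube where they stand.

Things in the scene. Friction and masses are not known exactly. Their poses are not given: they have to be found in the camera images.
- gear: Loose lilac toy gear, 80 g, 80 mm tall; origin at the centre of the stem's foot, z up. Stem, z 0 to 28 mm: a '+' of two fins 6 mm thick, 28 mm tip to tip, along its x and y axes (lowest 5 mm slimmer: 4 and 24 mm). Toothed wheel, z 28 to 38 mm, 72 mm across. Starts upright in the stand at any yaw, wheel resting on the stand's top.
- gear_grip (a point): Middle of the gear's square grip block, 60 mm above the stem's foot. The block is 24 x 24 mm, z 38 to 80 mm above the foot, its flats facing along the gear's x and y axes, so in line with the stem's fins. Stem and grip are the same after each quarter turn.
- stand: Fixed wooden block 90 x 90 x 40 mm with a vertical round hole of about 35 mm diameter through its middle, in which the gear's stem hangs loosely. Origin: centre of its underside, on the table.
- oven: Fixed lilac plastic toy oven, 150 x 150 mm and 100 mm tall, with a small stiffly hinged flap on its front that may stand slightly ajar (not needed). Origin: centre of its underside, on the table; front faces its -x. The drive hub stands in the middle of its top.
- socket (a point): Centre of the slot's mouth in the hub's top face, 140 mm above the table; z up. The white hub, 44 x 44 x 40 mm, stands at any yaw and turns only stiffly (0.12 N m). '+' slot along the point's x and y axes (square to the hub's sides): arms 9 mm wide, 32 mm end to end. With the gear home, its wheel sits on the hub's top and the stem's foot is 28 mm below the mouth.
- plunger (a joint): Travel of the black spring plate inside the hub's slot, in m: 0 when free (plate 19 mm below the mouth), 0.009 when the gear is fully home, 0.012 at its own stop. The spring pushes up with 3 N at 0 and 7.5 N at 0.009, so the gear rises again when it is let go.
- pan: Loose steel toy frying pan, 104 mm across, 22 mm tall, with an 83 mm long handle along its +y; bystander. Origin: centre of its underside.
- chair: Loose yellow plastic dolls' dining chair, 46 x 46 mm and 92 mm tall; bystander. Origin: on the table under its middle.
- tree: Loose green wooden toy tree, 68 mm across and 125 mm tall; bystander. Origin: centre of its underside.
- cube: Loose clear acrylic display cube with 60 mm sides; bystander. Origin: centre of its underside.
There are look-alikes about, which are no part of the job. Of the things that look like the gear, the smallest one is meant.

How it is judged:
By the outcome, as a careful person would: the job done as asked, in the order asked, and still so for the second after the job is handed in, while the arm keeps its last pose, push and grip.
It also fails if it takes over 38 s, if anything falls off the work surface, if the arm or the gripper's body presses on something with over 40 N, if the wrist force passes 120 N, or if a joint passes its speed limit or range.

ROBOT

A 6-joint arm with a two-finger parallel gripper is mounted at the origin on the work surface. World frame = base frame: x ahead of the robot, y to its left, z up, the work surface at z = 0. Lengths are in m, angles in rad, forces in N, time in s.
With the tool pointing down it reaches from about 0.35 to 0.775 m from the base axis. Payload 7.3 kg.
Tool frame: the origin (TCP) lies at the very end of the fingers, on their centre line; the grasp point (between the pads) lies 19 mm behind it (robot.hold_point_z is the distance from the TCP to the grasp point, in m); z points along the fingers, y is the direction in which the jaws open and shut (so a half turn about z gives the same grasp; the last joint's range is limited). The gripper opens to 92 mm and grips with 3 to 60 N. Pads are 19 mm wide; open, the fingers measure 130 mm over their backs; the gripper's body (75 mm by 190 mm) begins 47 mm behind the grasp point.
Start: joints at [-1.326, 0.342, 1.524, -0, 1.275, -0.146], TCP at [0.2, -0.485, 0.227] pointing down, gripper open.
Joint ranges: [-2.53, 2.53], [-0.77, 2.02], [0.04, 2.7], [-1, 4.14], [0.28, 2.66], [-3.11, 3.11]. Speed limits (rad/s): [2.57, 2.57, 3.14, 3.14, 3.14, 3.14].

INTERFACE

Orientations are given as [roll, pitch, yaw] about the fixed x, y, z axes, in that order (R = Rz(yaw) Ry(pitch) Rx(roll)).
In Python, from cell import monitor, viewer, robot gives the robot as it stands.
- The arm moves only by the tool move_arm, never from a script. Its argument "deltas" is a list of rows, each an object of numbers: "x", "y", "z": the shift along the tool's x, y, z in m; "wx", "wy", "wz": the turn, a rotation vector about the tool's x, y, z in degrees; "hand": the opening, from 0 (shut) to 1 (fully open). In form: [{"x": .., "y": .., "z": .., "wx": .., "wy": .., "wz": .., "hand": ..}, ...]. A call has 1 to 8 rows; each row is the pose to reach, as a shift and turn from the pose commanded when the call began, along the tool's axes at that moment; what a row does not reach only later rows make up. A row lasts 1/8 s, in which the tool goes at most 62.5 mm and 10.7 degrees, less where a joint would pass 70% of its speed; a pose out of reach is approached as far as the arm can. A call with a gripper value outside its range is refused whole. The fingers move at their own pace and stop on an object; "grip_force" is the grip in N (left out, the last holds). Time passes only in rows, so rows that repeat a pose let the fingers close. It gives the time, the measured TCP pose, the force and the opening at its end, in the units of the state.
- monitor.observe(): the state, without advancing time (a new reading comes with each control period).
- viewer.read_camera(name): name is "scene" or "top"; returns the picture (400x640x3 uint8, red, green, blue); there is no depth.
- viewer.camera_params(name): a dict with "camera_matrix" (3x3 intrinsics, pixels), "R" (3x3) and "t" (3): a world point X has camera coordinates R X + t. Camera axes: x right, y down, z forward; pixel columns grow to the right and rows downward; lengths in m; the calibration is good to about 2 mm. A picture is of the moment at which its call begins. camera_params takes no time and is no camera call.
- robot.hand_in(): hands the job in, once; it reports no verdict.
The state is a dict: "time": time; "qpos": joint angles; "qvel": joint speeds; "joint_efforts": joint torques, N m; "tool_pos": TCP position; "tool_rot": TCP orientation; "contact_force": force on the tool from outside, world axes, zero at the start; "torque": the same for the moment, N m; "opening": finger opening in m.
Only numpy, scipy, OpenCV 4.12 (cv2) and the standard library are available. Lean on these libraries where they do the work, as an engineer would, in place of code of your own. Each camera call takes 0.05 s, during which the arm holds its last target. There are 200 camera calls.

## Working session

There is one attempt and no reset: what is moved stays moved. The work goes in short steps, Python scripts to look and compute and a tool call to move; the robot and the scene stay as the last step left them, time stands still between calls to the robot, and variables do not carry over. Pictures are saved under pics/ and viewed, about 8 in all and at most 12, crops included, and the job is handed in when it is done.

Besides the shell and the picture viewer there is one more tool, called after "Emit:" by a JSON object that holds its "api" and its "payload". move_arm: Moves the arm, as the interface text tells. Its arguments: {"type":"object","properties":{"deltas":{"type":"array","items":{"type":"object","properties":{"x":{"type":"number"},"y":{"type":"number"},"z":{"type":"number"},"wx":{"type":"number"},"wy":{"type":"number"},"wz":{"type":"number"},"hand":{"type":"number"}}}},"grip_force":{"type":"number"}},"required":["deltas"]}

```bash
mkdir -p pics; ls
python3 - <<'E'
from cell import monitor, viewer, robot
import cv2,json
print(monitor.observe())
for n in("scene","top"):
    im=viewer.read_camera(n); cv2.imwrite(f"pics/{n}0.png",im[:,:,::-1]); p=viewer.camera_params(n); print(n,p)
E
```

```text
pics
{'time': 0.0, 'qpos': array([-1.32602672e+00,  3.42711773e-01,  1.52502775e+00, -2.59183441e-07,
        1.27540303e+00, -1.45995198e-01]), 'qvel': array([-1.03695013e-03, -9.13009624e-05, -2.02764163e-03,  1.60337799e-04,
       -1.82762741e-04, -1.05630369e-03]), 'joint_efforts': array([-7.85190005e-04, -4.31247568e+01, -2.44218707e+01,  7.16704270e-02,
        5.58520365e-02, -1.41845526e-04]), 'tool_pos': array([ 0.19989166, -0.48500905,  0.22604691]), 'tool_rot': array([-3.14005920e+00, -2.25229924e-04,  3.90764710e-01]), 'contact_force': array([0.60033941, 0.25239328, 0.9353041 ]), 'torque': array([-0.02587591,  0.00688942,  0.04266537]), 'opening': 0.09190703155259446}
scene {'camera_matrix': array([[432.78609181,   0.        , 325.63887605],
       [  0.        , 432.78609181, 199.34688786],
       [  0.        ,   0.        ,   1.        ]]), 'R': array([[-0.33010869,  0.94384992,  0.01325093],
       [ 0.80792777,  0.28977402, -0.51311181],
       [-0.48814031, -0.15867688, -0.85821949]]), 't': array([ 0.16449897, -0.38597459,  1.65807204])}
top {'camera_matrix': array([[445.97255068,   0.        , 314.62883431],
       [  0.        , 445.97255068, 198.67465297],
       [  0.        ,   0.        ,   1.        ]]), 'R': array([[ 0.01013387, -0.99970106, -0.02225066],
       [-0.99003028, -0.00690456, -0.14068538],
       [ 0.14048969,  0.02345452, -0.98980429]]), 't': array([0.0080029 , 0.55046485, 1.14991136])}
```

View pics/scene0.png

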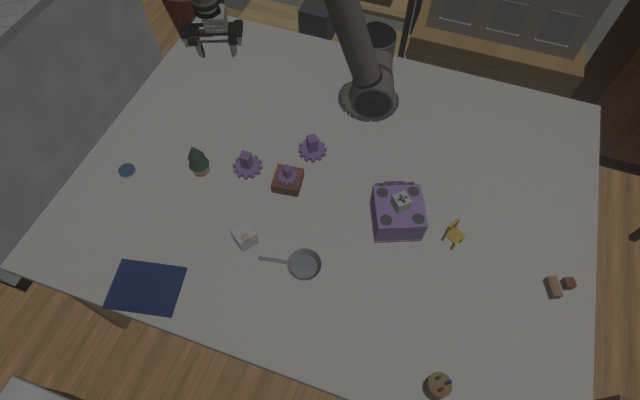

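View pics/top0.png

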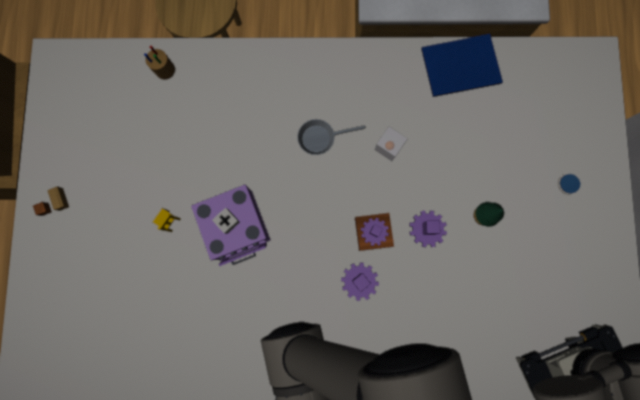

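Run:
```python
import cv2,numpy as np
t=cv2.imread("pics/top0.png");s=cv2.imread("pics/scene0.png")
c=lambda im,u,v:cv2.resize(im[v-25:v+25,u-33:u+33],(396,300),interpolation=cv2.INTER_CUBIC)
o=np.vstack([np.hstack([c(t,375,232),c(t,225,220)]),np.hstack([c(s,288,175),c(s,402,202)])])
o=np.clip(o*1.6,0,255).astype('uint8')
cv2.imwrite("pics/crop0.png",o)
```

```text
(no output)
```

View pics/crop0.png

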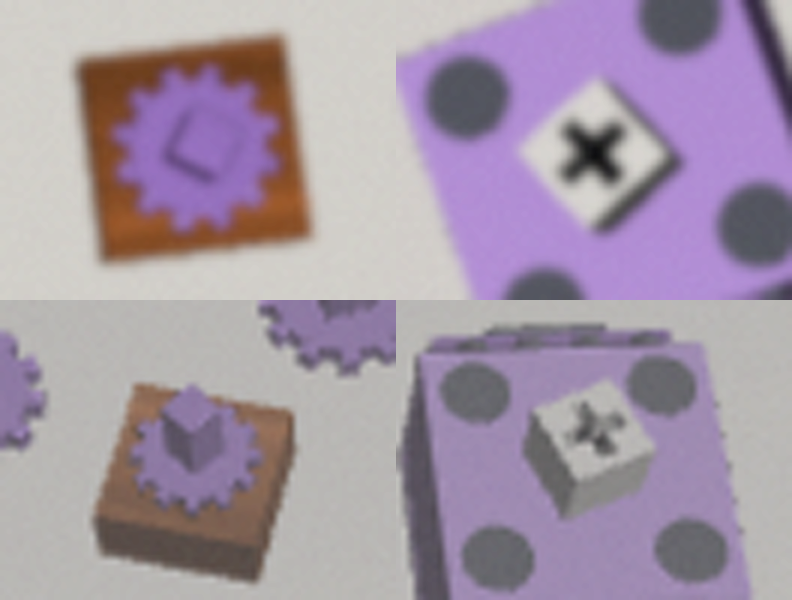

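```bash
cat > h.py <<'E'
import cv2,numpy as np
from cell import monitor,viewer,robot
P={n:viewer.camera_params(n) for n in("top","scene")}
def ray(n,uv):
    p=P[n]; d=p["R"].T@np.linalg.inv(p["camera_matrix"])@np.array([*uv,1.]); return -p["R"].T@p["t"],d
def plane(n,uv,z):
    c,d=ray(n,uv); return (c+d*(z-c[2])/d[2])[:2]
def tri(a,b):
    A=np.zeros((3,3));r=np.zeros(3);L=[]
    for n,uv in(("top",a),("scene",b)):
        c,d=ray(n,uv);d=d/np.linalg.norm(d);M=np.eye(3)-np.outer(d,d);A+=M;r+=M@c;L.append((M,c))
    x=np.linalg.solve(A,r); return x,[np.linalg.norm(M@(x-c)).round(4) for M,c in L]
def proj(n,X):
    p=P[n];q=p["camera_matrix"]@(p["R"]@X+p["t"]);return q[:2]/q[2]
def rect(n,im,x,y,z,h=.05,px=300):
    # view of plane z: up = +x, left = +y
    w=np.float32([[x+h,y+h,z],[x+h,y-h,z],[x-h,y-h,z],[x-h,y+h,z]])
    H=cv2.getPerspectiveTransform(np.float32([proj(n,q) for q in w]),np.float32([[0,0],[px,0],[px,px],[0,px]]))
    return cv2.warpPerspective(im,H,(px,px),flags=cv2.INTER_CUBIC)
E
python3 - <<'E'
from h import *
for n in P: print(n,(-P[n]["R"].T@P[n]["t"]).round(3))
T=cv2.imread("pics/top0.png");S=cv2.imread("pics/scene0.png")
g,e=tri((342+210/6,207+140/6),(255+192/6,150+107/6)); print("grip top",g,e)
def white(im,n,u,v,f=8):
    b=cv2.resize(im[v-16:v+16,u-16:u+16],None,fx=f,fy=f,interpolation=cv2.INTER_CUBIC)
    hsv=cv2.cvtColor(b,cv2.COLOR_BGR2HSV); m=((hsv[...,1]<30)&(hsv[...,2]>(110))).astype('uint8')
    m=cv2.morphologyEx(m,cv2.MORPH_CLOSE,np.ones((61,61)))
    c=max(cv2.findContours(m,0,2)[0],key=cv2.contourArea)
    q=cv2.minAreaRect(c);print(n,"size",q[1],q[2]);
    return (cv2.boxPoints(q)+.5)/f-.5+[u-16,v-16]
bt=white(T,"top",225,220);bs=white(S,"scene",402,202)
for n,b in(("top",bt),("scene",bs)):
    w=np.array([plane(n,c,.14) for c in b]); print(n,b.round(1).tolist(),w.round(4).tolist(),w.mean(0),[np.degrees(np.arctan2(*(w[(i+1)%4]-w[i])[::-1])).round(1) for i in range(4)],np.linalg.norm(w-np.roll(w,1,0),axis=1))
s,e=tri(bt.mean(0),bs.mean(0));print("hub",s,e)
s,e=tri((192+594/6-66-0,195+152/6),(369+(596-396)/6,177+(428-300)/6));print("slot",s,e)
o=np.hstack([rect("top",T,g[0],g[1],.092),rect("scene",S,g[0],g[1],.092)])
o=np.clip(o*1.5,0,255).astype('uint8')
cv2.imwrite("pics/r0.png",o)
E
```

```text
top [ 0.383 -0.015  1.216]
scene [1.176 0.22  1.223]
grip top [ 0.46332271 -0.14503344  0.09107532] [np.float64(0.0012), np.float64(0.0012)]
top size (165.17430114746094, 159.3861083984375) 50.0538330078125
scene size (111.25585174560547, 124.99821472167969) 66.37062072753906
top [[210.1, 220.1], [225.4, 207.3], [238.6, 223.1], [223.3, 235.9]] [[0.4816, 0.2642], [0.5132, 0.2281], [0.4748, 0.1943], [0.4435, 0.2303]] [0.47826949 0.22921442] [np.float64(-48.8), np.float64(-138.7), np.float64(131.0), np.float64(41.6)] [0.05104407 0.04801998 0.05121079 0.04774835]
scene [[391.8, 194.4], [406.1, 188.2], [411.7, 200.9], [397.4, 207.2]] [[0.478, 0.1973], [0.4425, 0.2318], [0.4799, 0.2577], [0.5145, 0.2235]] [0.47872006 0.22756293] [np.float64(135.9), np.float64(34.7), np.float64(-44.6), np.float64(-144.2)] [0.04495671 0.04956654 0.04552822 0.04863263]
hub [0.47844167 0.22841062 0.13973108] [np.float64(0.0009), np.float64(0.0009)]
slot [0.48106063 0.22873221 0.14009707] [np.float64(0.001), np.float64(0.001)]
```

View pics/r0.png

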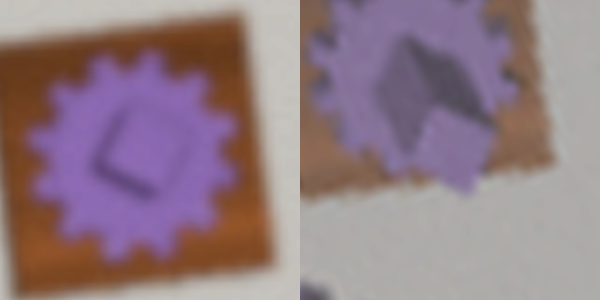

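Run:
```python
from h import *
T=cv2.imread("pics/top0.png");S=cv2.imread("pics/scene0.png")
for z in(.09,.11): print(z,"B",plane("top",(431,228),z),plane("scene",(246,156),z),"C",plane("top",(361,281),z),plane("scene",(313,138),z))
print(tri((431,228),(246,154)),tri((361,281),(312.5,137)))
h=lambda n,im,x,y,z:rect(n,im,x,y,z,.03,400)
o=np.hstack([h("top",T,.479,.2285,.14),h("scene",S,.479,.2285,.14)])
o2=np.clip(1.6*h("top",T,.4633,-.145,.092),0,255).astype('uint8')
o=np.clip(o*1.4,0,255).astype('uint8')
cv2.line(o,(0,0),(0,0),0);cv2.imwrite("pics/r1.png",cv2.resize(np.hstack([o,o2]),(795,265)))
```

```text
0.09 B [ 0.47077093 -0.2816579 ] [ 0.46400381 -0.28616017] C [ 0.33777087 -0.10558735] [ 0.32072811 -0.10797321]
0.11 B [ 0.46921781 -0.27692373] [ 0.47656621 -0.27722906] C [ 0.3385805  -0.10398107] [ 0.33582018 -0.10218817]
(array([ 0.46965968, -0.27841159,  0.1108003 ]), [np.float64(0.0017), np.float64(0.0017)]) (array([ 0.33883392, -0.10302614,  0.1183196 ]), [np.float64(0.0003), np.float64(0.0003)])
```

View pics/r1.png

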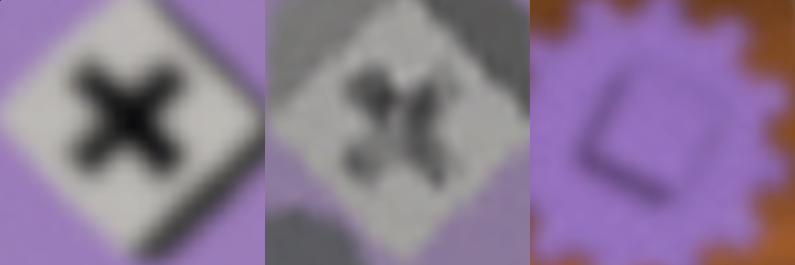

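Emit:
{"api": "move_arm", "payload": {"deltas": [{"x": 0.374,"y": -0.2145,"wz": -41.6,"hand": 0.6},{"x": 0.374,"y": -0.2145,"wz": -41.6,"hand": 0.6},{"x": 0.374,"y": -0.2145,"wz": -41.6,"hand": 0.6},{"x": 0.374,"y": -0.2145,"wz": -41.6,"hand": 0.6},{"x": 0.374,"y": -0.2145,"wz": -41.6,"hand": 0.6},{"x": 0.374,"y": -0.2145,"wz": -41.6,"hand": 0.6},{"x": 0.374,"y": -0.2145,"wz": -41.6,"hand": 0.6},{"x": 0.374,"y": -0.2145,"wz": -41.6,"hand": 0.6}], "grip_force": 30}}

```text
schema error: expected keys x, y, z, wx, wy, wz, hand
```

Emit:
{"api": "move_arm", "payload": {"deltas": [{"x": 0.374,"y": -0.2145,"z": 0,"wx": 0,"wy": 0,"wz": -41.6,"hand": 0.6},{"x": 0.374,"y": -0.2145,"z": 0,"wx": 0,"wy": 0,"wz": -41.6,"hand": 0.6},{"x": 0.374,"y": -0.2145,"z": 0,"wx": 0,"wy": 0,"wz": -41.6,"hand": 0.6},{"x": 0.374,"y": -0.2145,"z": 0,"wx": 0,"wy": 0,"wz": -41.6,"hand": 0.6},{"x": 0.374,"y": -0.2145,"z": 0,"wx": 0,"wy": 0,"wz": -41.6,"hand": 0.6},{"x": 0.374,"y": -0.2145,"z": 0,"wx": 0,"wy": 0,"wz": -41.6,"hand": 0.6},{"x": 0.374,"y": -0.2145,"z": 0,"wx": 0,"wy": 0,"wz": -41.6,"hand": 0.6},{"x": 0.374,"y": -0.2145,"z": 0,"wx": 0,"wy": 0,"wz": -41.6,"hand": 0.6}], "grip_force": 30}}

```text
time: 1.1
tool_pos: [0.4655, -0.1414, 0.2263]
tool_rot: [-3.141, -0.001, 1.122]
contact_force: [-0.2, -0.2, 1.2]
opening: 0.0554
```

Emit:
{"api": "move_arm", "payload": {"deltas": [{"x": -0.001,"y": 0,"z": 0,"wx": 0,"wy": 0,"wz": 0,"hand": 0.6},{"x": -0.002,"y": 0,"z": 0.05,"wx": 0,"wy": 0,"wz": 0,"hand": 0.6},{"x": -0.002,"y": 0,"z": 0.1,"wx": 0,"wy": 0,"wz": 0,"hand": 0.6},{"x": -0.002,"y": 0,"z": 0.11,"wx": 0,"wy": 0,"wz": 0,"hand": 0.6},{"x": -0.002,"y": 0,"z": 0.11,"wx": 0,"wy": 0,"wz": 0,"hand": 0.6}]}}

```text
time: 1.72
tool_pos: [0.4632, -0.1475, 0.1173]
tool_rot: [3.142, 0.0, 1.115]
contact_force: [0.2, 0.2, 0.2]
opening: 0.0553
```

Run:
```python
from h import *
s=monitor.observe();print(s["tool_pos"],s["tool_rot"],s["contact_force"])
T=viewer.read_camera("top")[:,:,::-1];S=viewer.read_camera("scene")[:,:,::-1]
c=lambda im,u,v:cv2.resize(im[v-33:v+33,u-33:u+33],(396,396),interpolation=cv2.INTER_CUBIC)
cv2.imwrite("pics/a1.png",np.clip(np.hstack([c(T,375,232),c(S,288,165)])*1.5,0,255).astype('uint8'))
```

```text
[ 0.463173   -0.14747118  0.11727508] [3.14153312e+00 1.71615621e-04 1.11527322e+00] [0.23362524 0.23380154 0.17057801]
```

View pics/a1.png

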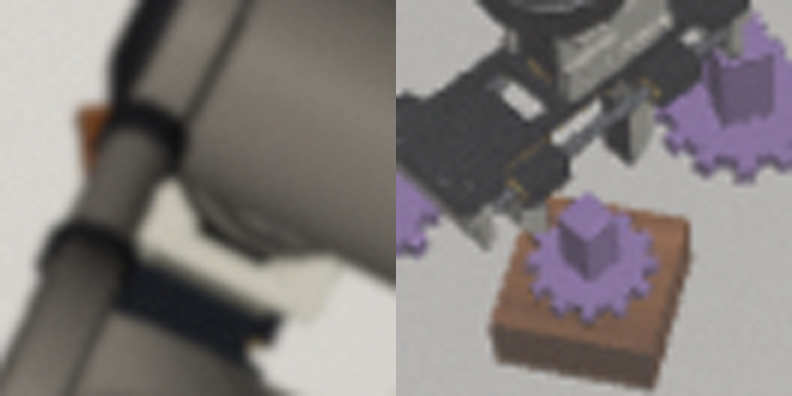

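Emit:
{"api": "move_arm", "payload": {"deltas": [{"x": 0.0035,"y": -0.001,"z": 0,"wx": 0,"wy": 0,"wz": 0,"hand": 0.6},{"x": 0.0035,"y": -0.001,"z": 0.03,"wx": 0,"wy": 0,"wz": 0,"hand": 0.6},{"x": 0.0035,"y": -0.001,"z": 0.059,"wx": 0,"wy": 0,"wz": 0,"hand": 0.6},{"x": 0.0035,"y": -0.001,"z": 0.059,"wx": 0,"wy": 0,"wz": 0,"hand": 0.6},{"x": 0.0035,"y": -0.001,"z": 0.059,"wx": 0,"wy": 0,"wz": 0,"hand": 0.0},{"x": 0.0035,"y": -0.001,"z": 0.059,"wx": 0,"wy": 0,"wz": 0,"hand": 0.0},{"x": 0.0035,"y": -0.001,"z": 0.059,"wx": 0,"wy": 0,"wz": 0,"hand": 0.0},{"x": 0.0035,"y": -0.001,"z": 0.059,"wx": 0,"wy": 0,"wz": 0,"hand": 0.0}], "grip_force": 30}}

```text
time: 2.82
tool_pos: [0.4642, -0.143, 0.0583]
tool_rot: [3.14, 0.0, 1.117]
contact_force: [0.7, 0.6, 3.5]
opening: 0.0236
```

Emit:
{"api": "move_arm", "payload": {"deltas": [{"x": 0,"y": 0,"z": 0,"wx": 0,"wy": 0,"wz": 0,"hand": 0.0},{"x": 0,"y": 0,"z": 0,"wx": 0,"wy": 0,"wz": 0,"hand": 0.0}]}}

```text
time: 3.08
tool_pos: [0.4642, -0.143, 0.0583]
tool_rot: [3.141, 0.0, 1.117]
contact_force: [-0.2, 0.4, 6.5]
opening: 0.0238
```

Emit:
{"api": "move_arm", "payload": {"deltas": [{"x": 0,"y": 0,"z": -0.04,"wx": 0,"wy": 0,"wz": 0,"hand": 0.0},{"x": 0,"y": 0,"z": -0.09,"wx": 0,"wy": 0,"wz": 0,"hand": 0.0},{"x": 0,"y": 0,"z": -0.14,"wx": 0,"wy": 0,"wz": 0,"hand": 0.0},{"x": 0,"y": 0,"z": -0.19,"wx": 0,"wy": 0,"wz": 0,"hand": 0.0},{"x": 0,"y": 0,"z": -0.19,"wx": 0,"wy": 0,"wz": 19,"hand": 0.0},{"x": 0,"y": 0,"z": -0.19,"wx": 0,"wy": 0,"wz": 19,"hand": 0.0}], "grip_force": 45}}

```text
time: 3.82
tool_pos: [0.4638, -0.1428, 0.2482]
tool_rot: [3.141, -0.0, 0.78]
contact_force: [0.5, 0.3, -1.0]
opening: 0.0236
```

Run:
```python
from h import *
s=monitor.observe();p=s["tool_pos"];y=s["tool_rot"][2];print(s)
d=np.array([.4813,.2291])-p[:2];print(d@[np.cos(y),np.sin(y)],d@[np.sin(y),-np.cos(y)],45-np.degrees(y))
```

```text
{'time': 3.825, 'qpos': array([-4.56737048e-01,  2.51281106e-01,  1.59192113e+00, -7.73437162e-05,
        1.29745678e+00,  3.34030904e-01]), 'qvel': array([-0.00114086,  0.01218754,  0.0135603 , -0.00203577, -0.00359394,
        1.13317109]), 'joint_efforts': array([ 2.11845915e-02, -3.99658084e+01, -2.57030135e+01,  8.54006060e-02,
       -8.29906290e-03, -1.36202306e+00]), 'tool_pos': array([ 0.46381148, -0.14281367,  0.24820523]), 'tool_rot': array([ 3.14068620e+00, -2.35719921e-04,  7.80049325e-01]), 'contact_force': array([ 0.45664637,  0.31849556, -1.04152487]), 'torque': array([-0.00838887, -0.0461595 , -0.03839805]), 'opening': 0.02363388803422337}
0.27400448878503725 -0.2520856373344783 0.30646584982797265
```

Emit:
{"api": "move_arm", "payload": {"deltas": [{"x": 0.274,"y": -0.252,"z": 0,"wx": 0,"wy": 0,"wz": 0,"hand": 0.0},{"x": 0.274,"y": -0.252,"z": 0,"wx": 0,"wy": 0,"wz": 0,"hand": 0.0},{"x": 0.274,"y": -0.252,"z": 0,"wx": 0,"wy": 0,"wz": 0,"hand": 0.0},{"x": 0.274,"y": -0.252,"z": 0,"wx": 0,"wy": 0,"wz": 0,"hand": 0.0},{"x": 0.274,"y": -0.252,"z": 0,"wx": 0,"wy": 0,"wz": 0,"hand": 0.0},{"x": 0.274,"y": -0.252,"z": 0,"wx": 0,"wy": 0,"wz": 0,"hand": 0.0},{"x": 0.274,"y": -0.252,"z": 0,"wx": 0,"wy": 0,"wz": 0,"hand": 0.0},{"x": 0.274,"y": -0.252,"z": 0,"wx": 0,"wy": 0,"wz": 0,"hand": 0.0}]}}

```text
time: 4.82
tool_pos: [0.4791, 0.2288, 0.2472]
tool_rot: [-3.142, 0.001, 0.786]
contact_force: [0.0, 0.5, -1.4]
opening: 0.0233
```

Emit:
{"api": "move_arm", "payload": {"deltas": [{"x": 0,"y": 0,"z": 0.03,"wx": 0,"wy": 0,"wz": 0,"hand": 0.0},{"x": 0,"y": 0,"z": 0.045,"wx": 0,"wy": 0,"wz": 0,"hand": 0.0},{"x": 0,"y": 0,"z": 0.045,"wx": 0,"wy": 0,"wz": 0,"hand": 0.0},{"x": 0,"y": 0,"z": 0.045,"wx": 0,"wy": 0,"wz": 0,"hand": 0.0}]}}

```text
time: 5.32
tool_pos: [0.4801, 0.2287, 0.2036]
tool_rot: [3.141, -0.001, 0.784]
contact_force: [0.3, -0.4, -0.2]
opening: 0.0237
```

Run:
```python
from h import *
s=monitor.observe();print(s["tool_pos"],s["tool_rot"],s["contact_force"])
T=viewer.read_camera("top")[:,:,::-1];S=viewer.read_camera("scene")[:,:,::-1]
cv2.imwrite("pics/T2.png",T);cv2.imwrite("pics/S2.png",S)
c=lambda im,u,v,w=33:cv2.resize(im[v-w:v+w,u-w:u+w],(396,396),interpolation=cv2.INTER_CUBIC)
cv2.imwrite("pics/a2.png",np.clip(np.hstack([c(T,225,220,44),c(S,402,190)])*1.5,0,255).astype('uint8'))
```

```text
[0.48010374 0.22870484 0.20355724] [ 3.14083717e+00 -1.13800697e-03  7.84363178e-01] [ 0.26166918 -0.36719076 -0.18169766]
```

View pics/a2.png

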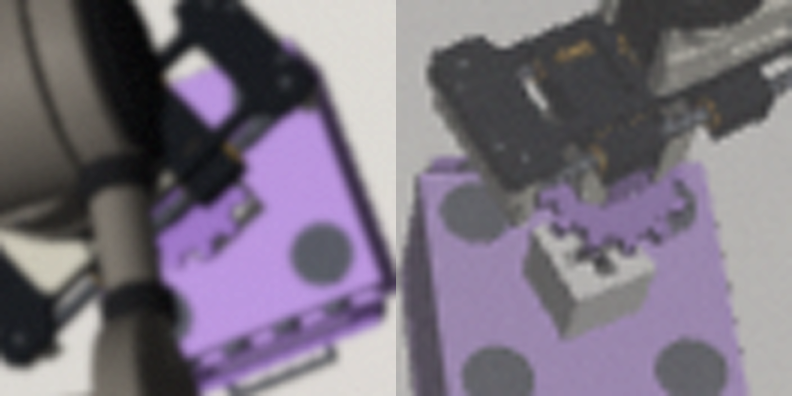

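Emit:
{"api": "move_arm", "payload": {"deltas": [{"x": 0.001,"y": 0.0005,"z": 0.008,"wx": 0,"wy": 0,"wz": 0,"hand": 0.0},{"x": 0.001,"y": 0.0005,"z": 0.014,"wx": 0,"wy": 0,"wz": 0,"hand": 0.0},{"x": 0.001,"y": 0.0005,"z": 0.018,"wx": 0,"wy": 0,"wz": 0,"hand": 0.0},{"x": 0.001,"y": 0.0005,"z": 0.021,"wx": 0,"wy": 0,"wz": 0,"hand": 0.0},{"x": 0.001,"y": 0.0005,"z": 0.021,"wx": 0,"wy": 0,"wz": 0,"hand": 0.0}]}}

```text
time: 6.05
tool_pos: [0.4808, 0.2297, 0.1814]
tool_rot: [3.141, -0.001, 0.785]
contact_force: [1.3, 1.7, -2.7]
opening: 0.024
```

Emit:
{"api": "move_arm", "payload": {"deltas": [{"x": 0,"y": 0,"z": 0.003,"wx": 0,"wy": 0,"wz": 0,"hand": 0.0},{"x": 0,"y": 0,"z": 0.006,"wx": 0,"wy": 0,"wz": 0,"hand": 0.0},{"x": 0,"y": 0,"z": 0.01,"wx": 0,"wy": 0,"wz": 0,"hand": 0.0},{"x": 0,"y": 0,"z": 0.01,"wx": 0,"wy": 0,"wz": 0,"hand": 0.0}]}}

```text
time: 6.55
tool_pos: [0.4816, 0.2301, 0.1716]
tool_rot: [3.141, -0.003, 0.785]
contact_force: [4.6, 3.8, -1.5]
opening: 0.0236
```

Emit:
{"api": "move_arm", "payload": {"deltas": [{"x": 0.0012,"y": 0,"z": 0,"wx": 0,"wy": 0,"wz": 0,"hand": 0.0},{"x": 0.0012,"y": 0,"z": 0,"wx": 0,"wy": 0,"wz": 0,"hand": 0.0}]}}

```text
time: 6.8
tool_pos: [0.4817, 0.2303, 0.1714]
tool_rot: [3.141, -0.0, 0.785]
contact_force: [4.1, 2.7, -0.1]
opening: 0.0238
```

Emit:
{"api": "move_arm", "payload": {"deltas": [{"x": 0.0012,"y": 0,"z": 0,"wx": 0,"wy": 0,"wz": 0,"hand": 0.0},{"x": 0.0012,"y": 0,"z": 0,"wx": 0,"wy": 0,"wz": 0,"hand": 0.0}]}}

```text
time: 7.05
tool_pos: [0.4816, 0.2308, 0.1712]
tool_rot: [-3.141, 0.002, 0.785]
contact_force: [1.0, 0.2, -0.9]
opening: 0.024
```

Emit:
{"api": "move_arm", "payload": {"deltas": [{"x": 0,"y": 0,"z": 0.004,"wx": 0,"wy": 0,"wz": 0,"hand": 0.0},{"x": 0,"y": 0,"z": 0.007,"wx": 0,"wy": 0,"wz": 0,"hand": 0.0},{"x": 0,"y": 0,"z": 0.01,"wx": 0,"wy": 0,"wz": 0,"hand": 0.0},{"x": 0,"y": 0,"z": 0.012,"wx": 0,"wy": 0,"wz": 0,"hand": 0.0},{"x": 0,"y": 0,"z": 0.012,"wx": 0,"wy": 0,"wz": 0,"hand": 0.0}]}}

```text
time: 7.68
tool_pos: [0.4818, 0.231, 0.1597]
tool_rot: [-3.141, 0.001, 0.785]
contact_force: [-2.9, -0.7, 5.7]
opening: 0.0237
```

Emit:
{"api": "move_arm", "payload": {"deltas": [{"x": 0,"y": 0,"z": 0.001,"wx": 0,"wy": 0,"wz": 0,"hand": 0.0},{"x": 0,"y": 0,"z": 0.002,"wx": 0,"wy": 0,"wz": 0,"hand": 0.0},{"x": 0,"y": 0,"z": 0.003,"wx": 0,"wy": 0,"wz": 0,"hand": 0.0},{"x": 0,"y": 0,"z": 0.003,"wx": 0,"wy": 0,"wz": 0,"hand": 0.0},{"x": 0,"y": 0,"z": 0.003,"wx": 0,"wy": 0,"wz": 0,"hand": 0.0}]}}

```text
time: 8.3
tool_pos: [0.4819, 0.231, 0.1582]
tool_rot: [3.141, -0.0, 0.785]
contact_force: [-6.6, -2.8, 16.6]
opening: 0.0238
```

Emit:
{"api": "move_arm", "payload": {"deltas": [{"x": -0.001,"y": 0,"z": 0.0005,"wx": 0,"wy": 0,"wz": 0,"hand": 0.0},{"x": -0.001,"y": 0,"z": 0.001,"wx": 0,"wy": 0,"wz": 0,"hand": 0.0},{"x": -0.001,"y": 0,"z": 0.001,"wx": 0,"wy": 0,"wz": 0,"hand": 0.0},{"x": -0.001,"y": 0,"z": 0.001,"wx": 0,"wy": 0,"wz": 0,"hand": 0.0}]}}

```text
time: 8.8
tool_pos: [0.4818, 0.2309, 0.1582]
tool_rot: [3.141, -0.003, 0.785]
contact_force: [-4.9, -0.9, 20.2]
opening: 0.0237
```

Run:
```python
from h import *
s=monitor.observe();print(s["tool_pos"],s["tool_rot"],s["contact_force"],s["torque"])
T=viewer.read_camera("top")[:,:,::-1];S=viewer.read_camera("scene")[:,:,::-1]
c=lambda im,u,v,w=33:cv2.resize(im[v-w:v+w,u-w:u+w],(396,396),interpolation=cv2.INTER_CUBIC)
cv2.imwrite("pics/a3.png",np.clip(np.hstack([c(T,225,220,44),c(S,402,195)])*1.5,0,255).astype('uint8'))
```

```text
[0.4818165  0.23093948 0.15818689] [ 3.14069632e+00 -2.66359608e-03  7.85405341e-01] [-4.86612623 -0.90229756 20.19164266] [-0.19029991  1.33910481  0.00919221]
```

View pics/a3.png

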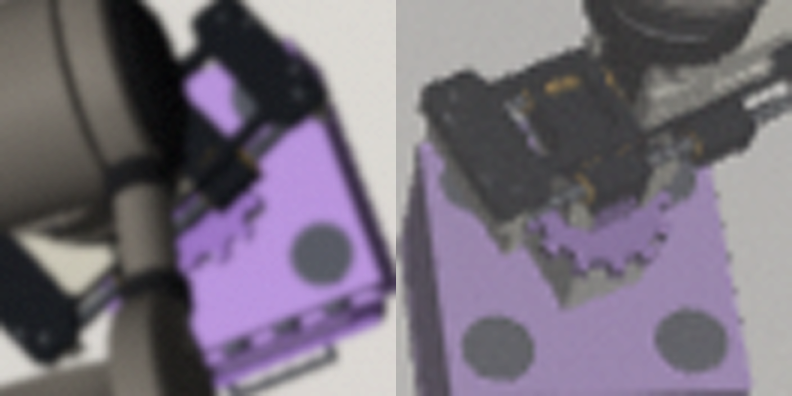

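Run:
```python
from cell import robot,monitor
print(monitor.observe()["contact_force"]);print(robot.hand_in())
```

```text
[-5.76212326 -0.97219534 20.06589379]
the job is handed in; nothing more can be done
None
```

I took the gear from the stand by its square grip, turned it to the hub's 45° slot, and slid it in. I then pressed it home and handed in at about 9 s, still gripping and pushing.

**Last checks:**
- **Seated:** the tool stopped at z = 0.1582 m, against 0.1583 m computed for fully home. Commanding 1 mm further raised the upward force from 16.6 to 20.2 N without moving the tool, so the wheel sits on a hard stop, well past the spring's 7.5 N.
- **Grip:** the opening stayed at 23.7 mm on the 24 mm block, so it is still held.
- **Camera:** the scene view shows the wheel lying on the hub's top face. In the top view the arm hides part of it.
- **Bystanders:** I saw no contact with the pan, chair, tree or cube on the way, but did not re-measure them afterwards.

**What disagreed:**
- **Hub position:** my first estimate was about 2 mm off. The side force rose to about 6 N while sliding in. I moved the tool about 2 mm and the force went away before I pressed down.
- **Side force:** about 5–6 N remained at the end.

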